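# Release a tested board pallet from its push-push fixture and locate it in the nest

### The arm

A 7-joint arm with a two-finger parallel gripper is mounted at the origin on a cart in front of the work surface, level with it; the furniture and walls round the work are solid. World frame = base frame: x ahead of the robot, y to its left, z up, the work surface at z = 0. Lengths are in m, angles in rad, forces in N, time in s.
With the tool pointing down it reaches from about 0.425 to 0.925 m from the base axis. Payload 6.8 kg.
Tool frame: the origin (TCP) lies on the centre line of the jaws, within the pads' length; the fingertips stand 8 mm ahead of it and the grasp point (between the pads) lies 11 mm behind it; x points along the fingers, y is the direction in which the jaws open and shut, and the axes are right-handed (so a half turn about x gives the same grasp; the last joint's range is limited). The gripper opens to 88 mm and grips with 3 to 60 N. Pads are 20 mm wide; open, the fingers measure 115 mm over their backs; the gripper's body (75 mm by 178 mm) begins 61 mm behind the grasp point.
Start: joints at [-1.22, 0.477, 0.022, 1.555, -0.011, 1.109, -0.083], TCP at [0.299, 0.605, 0.231] pointing down, gripper open.
Joint ranges: [-2.96, 2.96], [-0.34, 2.1], [-1.41, 1.46], [0.24, 2.44], [-1.37, 4.51], [0.17, 1.92], [-2.96, 2.96]. Speed limits (rad/s): [2.39, 2.39, 3.14, 3.14, 3.14, 3.14, 3.14].

### API

Orientations are given as [roll, pitch, yaw] about the fixed x, y, z axes, in that order (R = Rz(yaw) Ry(pitch) Rx(roll)).
In Python, from station import env gives the robot as it stands.
- The arm moves only by the tool servo_tool, never from a script. Its argument "rows" is a list of rows, each a list of 7 numbers: the gripper command: -1 is shut, 1 is fully open, values between are in proportion, then the shift along the tool's x, y, z each as a share of 2.5 cm, from -1 to 1, then the turn, a rotation vector about the tool's x, y, z each as a share of 60 degrees, from -1 to 1. A call has 1 to 8 rows; each row shifts and turns the commanded pose from where the row before left it, along the tool's axes as they then stand; what a row does not reach is not made up. A row lasts 1/12 s, in which the tool goes at most 41.7 mm and 7.16 degrees, less where a joint would pass 70% of its speed; a pose out of reach is approached as far as the arm can. A call with a number of a shift or a turn outside -1 to 1 is refused whole. A call with a gripper value outside its range is refused whole. The fingers move at their own pace and stop on an object; "grip_force" is the grip in N (left out, the last holds). Time passes only in rows, so rows that do not move let the fingers close. It gives the time, the measured TCP pose, the force and the opening at its end, in the units of the state.
- env.observe(): the state, without advancing time (a new reading comes with each control period).
- env.get_image(name): name is "side" or "top"; returns the picture (400x640x3 uint8, blue, green, red); there is no depth.
- env.camera_model(name): a dict with "intrinsics" (3x3 intrinsics, pixels), "R" (3x3) and "t" (3): a world point X has camera coordinates R X + t. Camera axes: x right, y down, z forward; pixel columns grow to the right and rows downward; lengths in m; the calibration is good to about 2 mm. A picture is of the moment at which its call begins. camera_model takes no time and is no camera call.
- env.hand_in(): hands the job in, once; it reports no verdict.
Trained networks look in the newest picture that a camera, given by its name, has taken for a name from the list of things; names that differ only in an ending like _2 or _b are one class to them, and where a whole thing is asked for, a point or a joint stands for the part that bears it (a point fixed in the world has none). Each returns a list of dicts, best first, with "score" (0 to 1); they miss things now and then, are a little off and sometimes report something else, mostly with a low value. They report only what shows in the picture. A call takes as long as a camera call.
- env.masks_of(camera, name): "region" (400x640 bool, what is visible of it) and "point" ([column, row] in pixels, amid what is visible of it).
- env.spot_point(camera, name): "point" ([column, row] in pixels: a listed point, or the origin of a listed thing).
The state is a dict: "clock": time; "q": joint angles; "qvel": joint speeds; "joint_efforts": joint torques, N m; "tcp_pos": TCP position; "ee_rot": TCP orientation; "ft_force": force on the tool from outside, world axes, zero at the start; "wrist_torque": the same for the moment, N m; "gripper_width": finger opening in m.
Only numpy, scipy, OpenCV 4.12 (cv2) and the standard library are available. Lean on these libraries where they do the work, as an engineer would, in place of code of your own. Each camera call takes 0.05 s, during which the arm holds its last target.

### The job

The two boards on the pallet have passed their test. Press the pallet's round centre pad down until the fixture's push-push latch trips and the pallet springs up, take the pallet off, and set it flat on the rails of the locating nest, either way round, pushed home against both dowels and the end stop. Do not touch the circuit boards, and leave the marker, the screwdriver and the cup of screws where they are.

Things in the scene. Friction and masses are not known exactly. Their poses are not given: they have to be found in the camera images.
- pallet_center (a point): Centre (half-way up the plate) of the board pallet, a loose dark grey plate 56 (x) x 130 (y) x 12 mm, 0.14 to 0.26 kg. Grip it across the 56 mm at its middle, where 44 mm of its length is bare. At the start it is latched down in the fixture, its top only 2 mm above the rim, so its sides cannot be gripped; once released its underside is 16 mm above the rim.
- pallet_pad (a point): Middle of the top of the pallet's press pad, a bare aluminium disc of 26 mm diameter and 6 mm high in the middle of the plate's top; 12 mm above the pallet's centre. The place to press.
- pallet: The same pallet, origin at the middle of its underside.
- board_l: Green circuit board 36 x 36 mm screwed on the pallet, highest part 4.6 mm above the plate, centred 40 mm from the pallet's centre along its +y. Fragile: not to be touched. Origin at the middle of its underside, on the plate's top.
- board_r: The same board at 40 mm along the pallet's -y.
- fixture: Test fixture, a fixed black box on an aluminium base of 116 (x) x 200 (y) mm; its aluminium rim frame, 98 x 184 mm, is 72 mm above the worktop and open inside over 66 x 136 mm. Place and yaw vary. Origin at the middle of its underside. The pallet's long side lies along the fixture's y.
- lift (a joint): Height in m of the fixture's sprung lift, which carries the pallet on a push-push latch: 0 latched (start), -0.0065 lower stop, +0.026 sprung up. From latched, press it about 5 mm deeper or to the stop (6 to 9 N) and let go: it rises in half a second. End hooks hold the pallet down while latched and swing out as it rises. Pushed down again to just below its latched height, it latches again.
- lift_rest (a point): Point on the lift where the pallet's centre lies while the pallet rests on the lift; it moves with the lift.
- nest_home (a point): Where the pallet's centre (half-way up) lies when fully home in the nest, 36 mm above the worktop; its x and y are the nest's axes. The pallet's long side goes along y. The two dowels touch the pallet's +x side and the end stop its +y end; the -x and -y sides are open for pushing.
- nest: Locating nest: fixed aluminium plate 116 (x) x 184 (y) mm, top 20 mm above the worktop, place and yaw vary, origin at the middle of its underside. Two steel rest rails along x at y = -40 and +40 mm, 14 mm wide, tops at 30 mm. Two dowels of 10 mm diameter at x = 33 mm, y = -42 and +42 mm, and a stop block 34 mm wide with its face at y = 65 mm, all up to about 50 mm above the worktop.
- marker: White marker pen with a dark cap, 126 mm long, lying loose between the two stations; stays where it is. Origin at the middle of its underside.
- driver_red: Screwdriver with a red handle, 160 mm long, lying loose between the stations; stays where it is. Origin at the middle of its underside.
- part_cup: Small white cup of screws, 52 mm wide and 34 mm high, loose; stays where it is. Origin at the middle of its underside.

How it is judged:
On the way, in this order (a step that is already met when the one before it is completed fails the run):
1. the pallet has been pressed deeper than its latched height while lying on the lift (value of joint lift below -0.003 m and distance between pallet_center and lift_rest below 0.006 m), for 0.02 s.
2. the latch has let go and the lift has sprung up with the pallet still on it (value of joint lift above 0.022 m and distance between pallet_center and lift_rest below 0.008 m), for 0.1 s.
3. the pallet has been lifted clear of the lift (distance between pallet_center and lift_rest above 0.03 m), for 0.1 s.
At the end, for the whole second after the job is handed in: The pallet is at rest, flat on the nest's rails against both dowels and the end stop: centre within 2 mm of the home point along each nest axis, within 0.03 rad of the nest's axes (either way round), tilted under 0.03 rad; the fixture's lift is left up (above 20 mm) (x of pallet_center in the frame of nest_home between -0.002 and 0.002 m and y of pallet_center in the frame of nest_home between -0.002 and 0.002 m and z of pallet_center in the frame of nest_home between -0.002 and 0.002 m and angle between the x axis of pallet_center and the x axis of nest_home, either way round below 0.03 rad and angle between pallet_center's own z axis and vertical below 0.03 rad and linear speed of pallet below 0.01 m/s and value of joint lift above 0.02 m); the robot touches nothing.
It fails at once if a circuit board is touched by the robot (over 1 N) (contact force between any of the fingers, the arm and board_l above 1 N or contact force between any of the fingers, the arm and board_r above 1 N).
It fails at once if the marker, the screwdriver or the cup of screws is moved by more than 20 mm (distance of any of marker, driver_red, part_cup from where it was at the start of the episode above 0.02 m).
It also fails if it takes over 66 s, if anything falls off the work surface, if the arm or the gripper's body presses on something with over 40 N, if the wrist force passes 120 N, or if a joint passes its speed limit or range.

## Working session

There is one attempt and no reset: what is moved stays moved. The work goes in short steps, Python scripts to look and compute and a tool call to move; the robot and the scene stay as the last step left them, time stands still between calls to the robot, and variables do not carry over. Pictures are saved under pics/ and viewed, and the job is handed in when it is done.

Besides the shell and the picture viewer there is one more tool, called after "Call:" as name([rows], argument=value, ...), one row to a line, values as JSON. servo_tool: Moves the arm, as the interface text tells. Shift numbers are shares of 2.5 cm and turn numbers shares of 60 degrees, none past 1 either way. Its arguments: {"type":"object","properties":{"rows":{"type":"array","items":{"type":"array","items":{"type":"number","minimum":-1,"maximum":1}}},"grip_force":{"type":"number"}},"required":["rows"]}

```bash
mkdir -p pics; ls; cat > h.py <<'E'
import numpy as np,cv2
from station import env
def save(c,n):
    im=env.get_image(c); cv2.imwrite('pics/'+n,im); return im
def cam(c):
    m=env.camera_model(c); return np.array(m['intrinsics']),np.array(m['R']),np.array(m['t'])
def ray(c,px,z):
    K,R,t=cam(c); d=R.T@np.linalg.inv(K)@np.array([px[0],px[1],1.]); o=-R.T@t
    return o+d*(z-o[2])/d[2]
def proj(c,X):
    K,R,t=cam(c); p=K@(R@np.array(X)+t); return p[:2]/p[2]
def tri(obs):
    A=[];b=[]
    for c,px in obs:
        K,R,t=cam(c); P=K@np.c_[R,t]
        for i in range(2):
            r=P[i]-px[i]*P[2]; A.append(r[:3]); b.append(-r[3])
    s=np.linalg.lstsq(np.array(A),np.array(b),rcond=None); return s[0]
E
python3 - <<'E'
from h import *
for c in('side','top'):
    save(c,c+'0.png'); K,R,t=cam(c); print(c,-R.T@t,R[2],K[0,0])
    for n in ['pallet_center','pallet_pad','fixture','nest','nest_home','board_l','marker','driver_red','part_cup']:
        r=env.spot_point(c,n); print(n,[(np.round(x['point'],1),round(x['score'],2)) for x in r[:3]])
o=env.observe(); print(o)
E
```

```text
pics
side [ 0.19890115 -0.83789344  0.58909148] [ 0.35036111  0.81674383 -0.45845022] 470.9681146697289
pallet_center [(array([269. , 180.1]), 0.96)]
pallet_pad [(array([274. , 173.5]), 0.82), (array([278.2, 181.6]), 0.55)]
fixture [(array([267. , 202.6]), 0.77)]
nest [(array([342.6, 303.2]), 0.91)]
nest_home [(array([349.4, 286.1]), 0.58)]
board_l [(array([280. , 183.4]), 0.66), (array([263.3, 172.6]), 0.49)]
marker [(array([292.6, 248.9]), 0.6)]
driver_red [(array([323.4, 260.3]), 0.77)]
part_cup [(array([371.3, 236.9]), 0.65)]
top [0.470809   0.02116388 0.97620929] [ 1.02668687e-01  2.41515749e-05 -9.94715608e-01] 392.84280890775665
pallet_center [(array([204.5, 214.4]), 0.66)]
pallet_pad [(array([202.4, 214. ]), 0.64), (array([408.7, 217. ]), 0.4)]
fixture [(array([210. , 214.8]), 0.6), (array([403.7, 214.5]), 0.27)]
nest [(array([404.3, 211.3]), 0.77)]
nest_home [(array([406.8, 213.9]), 0.86)]
board_l [(array([219.7, 211. ]), 0.61), (array([186.8, 217.4]), 0.56)]
marker [(array([314., 235.]), 0.73)]
driver_red [(array([341.5, 209.1]), 0.65), (array([405.6, 215.5]), 0.36)]
part_cup [(array([325.3, 155.2]), 0.66), (array([338.7, 207.3]), 0.49)]
{'clock': 1.0, 'q': array([-1.22009239,  0.47700807,  0.0224078 ,  1.55535486, -0.01152461,
        1.10930775, -0.08305693]), 'qvel': array([ 1.40489787e-03, -8.75899598e-05, -8.35969390e-04, -1.14669434e-05,
       -1.95102198e-03,  5.39940202e-04,  1.68544591e-03]), 'joint_efforts': array([-1.32143828e-04, -5.82732403e+01,  1.53277952e+00, -2.72938460e+01,
       -5.43840369e-02,  1.00640551e-02,  2.82454226e-05]), 'tcp_pos': array([0.29894786, 0.60523181, 0.23067773]), 'ee_rot': array([2.21680016, 1.57073639, 1.75800076]), 'ft_force': array([ 0.22416001,  1.13504338, -0.04754197]), 'wrist_torque': array([-0.07991918, -0.02066087,  0.00398505]), 'gripper_width': 0.08752610012900655}
```

View pics/top0.png

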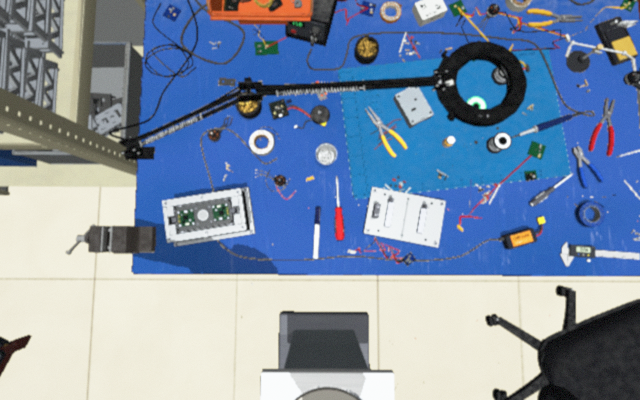

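View pics/side0.png

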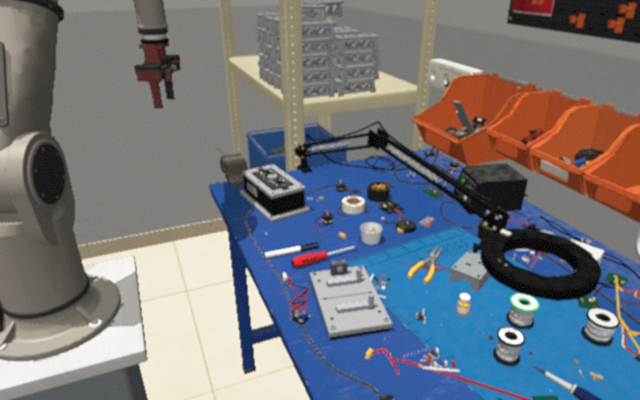

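```bash
python3 - <<'E'
from h import *
print(proj('top',[.299,.605,.231]),proj('side',[.299,.605,.231]),proj('top',[0,0,0]))
t=cv2.imread('pics/top0.png')
a=cv2.resize(t[180:252,150:262],None,fx=7,fy=7,interpolation=cv2.INTER_CUBIC); cv2.imwrite('pics/tf.png',a)
a=cv2.resize(t[175:255,355:455],None,fx=7,fy=7,interpolation=cv2.INTER_CUBIC); cv2.imwrite('pics/tn.png',a)
s=cv2.imread('pics/side0.png')
a=cv2.resize(s[150:225,220:320],None,fx=7,fy=7,interpolation=cv2.INTER_CUBIC); cv2.imwrite('pics/sf.png',a)
a=cv2.resize(s[250:340,295:405],None,fx=6,fy=6,interpolation=cv2.INTER_CUBIC); cv2.imwrite('pics/sn.png',a)
for n in ['pallet_center','pallet_pad']:
  for c in ('top','side'):
    m=env.spot_point(c,n)[0]['point']; print(n,c,ray(c,m,.068 if 'c' in n[7:8] else .08))
for n,z in [('fixture',0),('nest',0),('nest_home',.036),('marker',0),('driver_red',0),('part_cup',0)]:
  for c in ('top','side'):
    m=env.spot_point(c,n); print(n,c,m and ray(c,m[0]['point'],z).round(4))
E
```

```text
[  1.20918661 329.01913553] [163.63103076  99.82213771] [326.69672844 438.17062222]
pallet_center top [0.52080084 0.28516518 0.068     ]
pallet_center side [0.51229248 0.28591047 0.068     ]
pallet_pad top [0.52103292 0.28650063 0.08      ]
pallet_pad side [0.53031517 0.29649263 0.08      ]
fixture top [0.5236 0.2912 0.    ]
fixture side [0.5038 0.2898 0.    ]
nest top [ 0.5344 -0.1919  0.    ]
nest side [ 0.5135 -0.1831  0.    ]
nest_home top [ 0.5259 -0.19    0.036 ]
nest_home side [ 0.5278 -0.182   0.036 ]
marker top [0.4748 0.0324 0.    ]
marker side [0.4896 0.0393 0.    ]
driver_red top [ 0.5392 -0.0357  0.    ]
driver_red side [ 0.5368 -0.0319  0.    ]
part_cup top [0.6754 0.005  0.    ]
part_cup side [0.6819 0.015  0.    ]
```

View pics/tf.png

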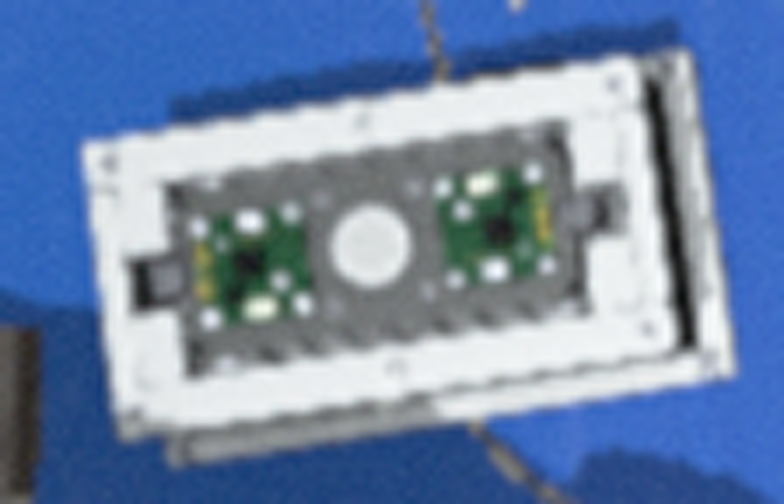

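View pics/tn.png

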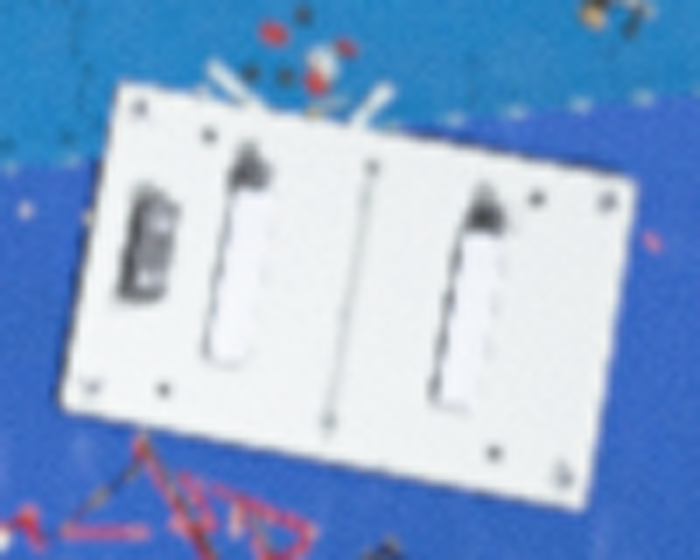

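View pics/sf.png

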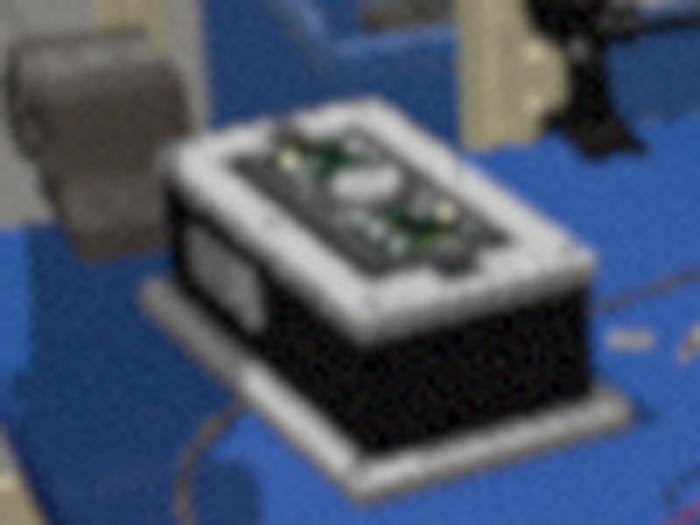

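View pics/sn.png

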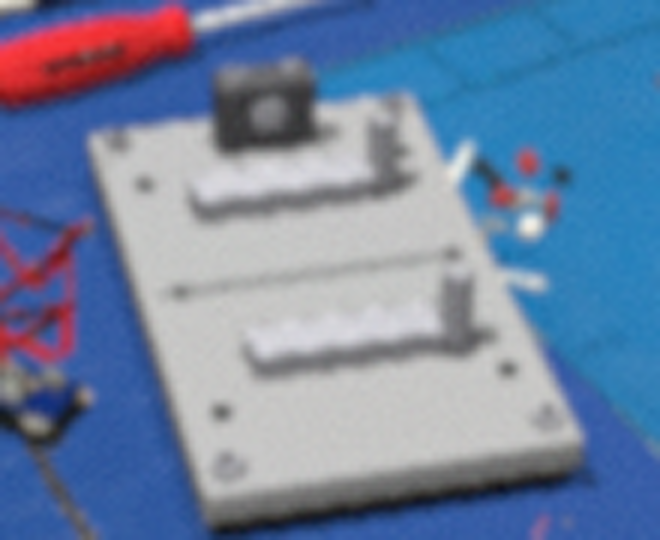

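```bash
cat > fit.py <<'E'
from h import *
from scipy.optimize import least_squares
def up(p,s,o): return (np.array(p,float)+.5)/s-.5+np.array(o)
def rect(hx,hy,z): return {k:np.array([a*hx,b*hy,z]) for k,(a,b) in {'pp':(1,1),'pm':(1,-1),'mm':(-1,-1),'mp':(-1,1)}.items()}
def fit(items,x0):
    # items: (cam, local xyz, px)
    def f(x):
        c,s=np.cos(x[2]),np.sin(x[2]); R=np.array([[c,-s,0],[s,c,0],[0,0,1]])
        return np.concatenate([proj(cm,R@l+[x[0],x[1],0])-p for cm,l,p in items])
    r=least_squares(f,x0); return r.x,f(r.x).reshape(-1,2)
E
python3 - <<'E'
from fit import *
F=rect(.049,.092,.072); N=rect(.058,.092,.02)
def T(d,s,o,c,Rc): return [(c,Rc[k],up(p,s,o)) for k,p in d.items()]
ft=T(dict(pp=(85,145),pm=(635,58),mm=(680,350),mp=(120,438)),7,(150,180),'top',F)
fs=T(dict(mp=(170,160),pm=(595,260),mm=(365,335),pp=(375,100)),7,(220,150),'side',F)
nt=T(dict(pp=(120,83),pm=(635,180),mm=(583,510),mp=(62,405)),7,(355,175),'top',N)
ns=T(dict(mp=(90,135),pp=(405,95),pm=(582,450),mm=(208,515)),6,(295,250),'side',N)
for nm,a in [('ft',ft),('fs',fs),('f',ft+fs),('nt',nt),('ns',ns),('n',nt+ns)]:
    x,r=fit(a,[.52,.28 if nm[0]=='f' else -.19,0]); print(nm,x.round(4),r.round(1).tolist())
print(ray('top',up((372,245),7,(150,180)),.080),ray('side',up((367,185),7,(220,150)),.080))
E
```

```text
ft [0.5196 0.2853 0.1633] [[-0.0, -0.1], [0.3, -0.2], [-0.3, 0.0], [0.0, 0.2]]
fs [0.5207 0.2783 0.1527] [[-1.7, -0.8], [1.1, 0.9], [-0.3, -1.0], [0.8, 0.6]]
f [0.5206 0.2843 0.1603] [[0.5, -0.6], [0.8, -0.5], [0.2, -0.3], [0.4, -0.3], [-2.4, -1.5], [0.4, -0.1], [-0.8, -1.9], [-0.1, -0.1]]
nt [ 0.5205 -0.1879 -0.1877] [[-0.2, -0.3], [0.3, 0.1], [0.2, -0.1], [-0.4, 0.3]]
ns [ 0.5194 -0.1915 -0.1849] [[-0.9, 1.0], [0.7, 0.6], [0.9, -0.3], [-0.7, -1.1]]
n [ 0.5202 -0.1894 -0.186 ] [[0.4, -0.1], [1.0, 0.1], [0.9, -0.0], [0.3, 0.5], [-0.9, 0.4], [0.7, 0.0], [0.7, -1.1], [-0.8, -2.0]]
[0.51973136 0.28573824 0.08      ] [0.52031051 0.28252872 0.08      ]
```

```bash
cat > mv.py <<'E'
from h import *
from scipy.spatial.transform import Rotation as Ro
def pose():
    o=env.observe(); return o,np.array(o['tcp_pos']),Ro.from_euler('xyz',o['ee_rot'])
def goal_rot(yaw): # x down, y along +-(cos yaw, sin yaw)
    y=np.array([np.cos(yaw),np.sin(yaw),0]); x=np.array([0,0,-1.]); return Ro.from_matrix(np.c_[x,y,np.cross(x,y)])
def plan(target,yaw):
    o,p,R=pose()
    G=min([goal_rot(yaw),goal_rot(yaw+np.pi)],key=lambda g:(R.inv()*g).magnitude())
    d=np.array(target)-p
    print('t',o['clock'],'tcp',p.round(4),'F',np.round(o['ft_force'],2),'w',round(o['gripper_width'],4),'q',o['q'].round(2))
    print(' toolshift units now',(R.inv().apply(d)/.025).round(3),' in goal frame',(G.inv().apply(d)/.025).round(3))
    print(' turn share',((R.inv()*G).as_rotvec()/np.deg2rad(60)).round(4), 'R',R.as_matrix().round(3).tolist())
E
python3 - <<'E'
from mv import *
print('lamp elbow',tri([('top',(250,88)),('side',(378,135))]),'base',tri([('top',(135,150)),('side',(303,149))]),'mid',tri([('top',(440,82)),('side',(495,215))]))
print('vise',tri([('top',(153,238)),('side',(232,156))]), ray('top',(100,240),.1))
plan([.52,.285,.2],.162)
E
```

```text
lamp elbow [0.77163591 0.16345787 0.19847789] base [0.67078986 0.44910294 0.07713014] mid [ 0.80392028 -0.23932348  0.16051516]
vise [0.45059154 0.38708229 0.11025012] [0.46128534 0.50548662 0.1       ]
t 1.8 tcp [0.299  0.6052 0.2307] F [-0.11  0.12 -0.43] w 0.0878 q [-1.22  0.48  0.02  1.56 -0.01  1.11 -0.08]
 toolshift units now [ 1.226 -7.568 13.6  ]  in goal frame [ 1.227  6.66  14.067]
 turn share [ 0.9071 -0.     -0.    ] R [[-0.0, 0.443, 0.897], [0.0, 0.897, -0.443], [-1.0, 0.0, -0.0]]
```

Call:
servo_tool([
  [-1,0,-0.54,0.97,0,0,0],
  [-1,0,-0.54,0.97,0,0,0],
  [-1,0,-0.54,0.97,0,0,0],
  [-1,0,-0.54,0.97,0,0,0],
  [-1,0,-0.54,0.97,0,0,0],
  [-1,0,-0.54,0.97,0,0,0],
  [-1,0,-0.54,0.97,0,0,0],
  [-1,0,-0.54,0.97,0,0,0],
], grip_force=20)

```text
clock: 2.47
tcp_pos: [0.4257, 0.4213, 0.2308]
ee_rot: [1.519, 1.57, 1.06]
ft_force: [0.8, 0.2, 0.4]
gripper_width: 0.0385
```

Call:
servo_tool([
  [-1,0,-0.54,0.97,0,0,0],
  [-1,0,-0.54,0.97,0,0,0],
  [-1,0,-0.54,0.97,0,0,0],
  [-1,0,-0.54,0.97,0,0,0],
  [-1,0,-0.54,0.97,0,0,0],
  [-1,0,-0.54,0.97,0,0,0],
  [-1,0,0,0,0.11,0,0],
  [-1,0,0,0,0.11,0,0],
])

```text
clock: 3.13
tcp_pos: [0.5211, 0.2829, 0.2309]
ee_rot: [0.266, 1.57, -0.432]
ft_force: [-0.7, 0.9, 0.0]
gripper_width: 0.0004
```

Call:
servo_tool([
  [-1,0.2,0,0,0.115,0,0],
  [-1,0.2,0,0,0.115,0,0],
  [-1,0.2,0,0,0.115,0,0],
  [-1,0.2,0,0,0.115,0,0],
  [-1,0.2,0,0,0.115,0,0],
  [-1,0.2,0,0,0.112,0,0],
  [-1,0,0,0,0,0,0],
])

```text
clock: 3.72
tcp_pos: [0.5191, 0.2853, 0.1997]
ee_rot: [-1.003, 1.569, -2.416]
ft_force: [0.2, -0.4, -0.2]
gripper_width: 0.0008
```

```bash
python3 - <<'E'
from mv import *
plan([.52,.285,.11],.162)
save('top','top1.png');save('side','side1.png')
t=cv2.imread('pics/top1.png'); cv2.imwrite('pics/c1.png',cv2.resize(t[150:260,130:280],None,fx=5,fy=5,interpolation=cv2.INTER_CUBIC))
t=cv2.imread('pics/side1.png'); cv2.imwrite('pics/c2.png',cv2.resize(t[100:220,200:350],None,fx=5,fy=5,interpolation=cv2.INTER_CUBIC))
E
```

```text
t 3.7167 tcp [0.5191 0.2853 0.1997] F [ 0.21 -0.39 -0.24] w 0.0008 q [-0.86  0.38  0.32  1.81 -0.14  0.97 -0.32]
 toolshift units now [3.59  0.04  0.015]  in goal frame [3.59  0.035 0.018]
 turn share [-0.0034  0.0008  0.0012] R [[-0.001, 0.987, 0.158], [-0.001, 0.158, -0.987], [-1.0, -0.001, 0.001]]
```

View pics/c1.png

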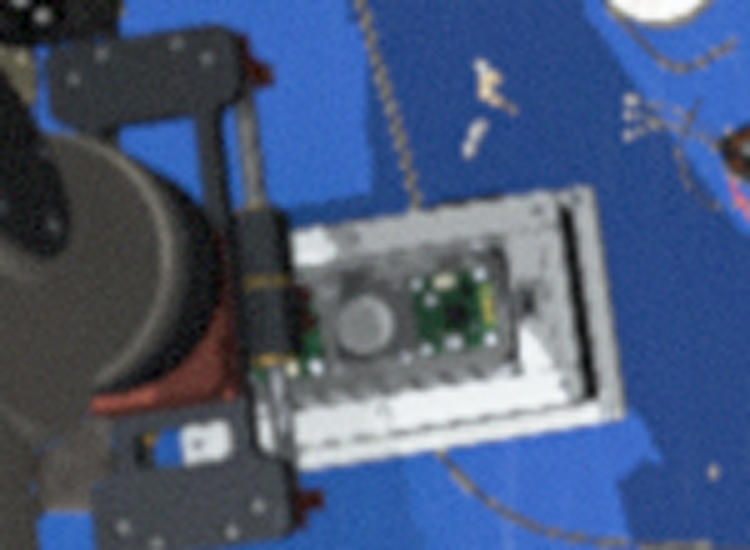

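View pics/c2.png

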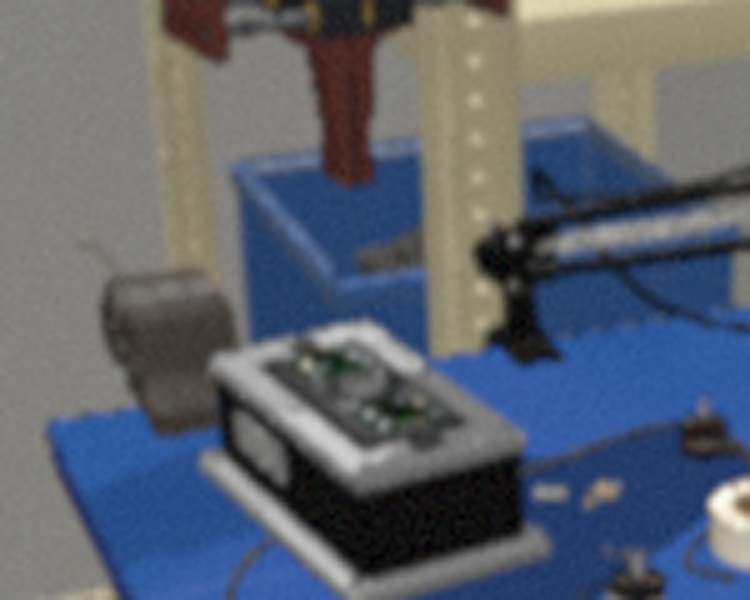

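Call:
servo_tool([
  [-1,0.9,0.01,0,0,0,0],
  [-1,0.9,0.01,0,0,0,0],
  [-1,0.9,0.01,0,0,0,0],
  [-1,0.8,0,0,0,0,0],
  [-1,0.5,0,0,0,0,0],
  [-1,0,0,0,0,0,0],
])

```text
clock: 4.32
tcp_pos: [0.519, 0.2848, 0.0985]
ee_rot: [-1.168, 1.567, -2.574]
ft_force: [-0.9, 0.1, 0.2]
gripper_width: 0.0005
```

```bash
python3 - <<'E'
from mv import *
plan([.52,.285,.082],.162)
save('top','top2.png');save('side','side2.png')
t=cv2.imread('pics/side2.png'); cv2.imwrite('pics/c3.png',cv2.resize(t[120:220,200:320],None,fx=6,fy=6,interpolation=cv2.INTER_CUBIC))
E
```

```text
t 4.3167 tcp [0.519  0.2848 0.0985] F [-0.89  0.12  0.2 ] w 0.0005 q [-0.82  0.51  0.28  1.88 -0.19  0.78 -0.27]
 toolshift units now [ 0.658  0.043 -0.001]  in goal frame [ 0.658  0.041 -0.   ]
 turn share [0.0024 0.0015 0.0036] R [[-0.003, 0.986, 0.164], [-0.002, 0.164, -0.987], [-1.0, -0.004, 0.002]]
```

View pics/c3.png

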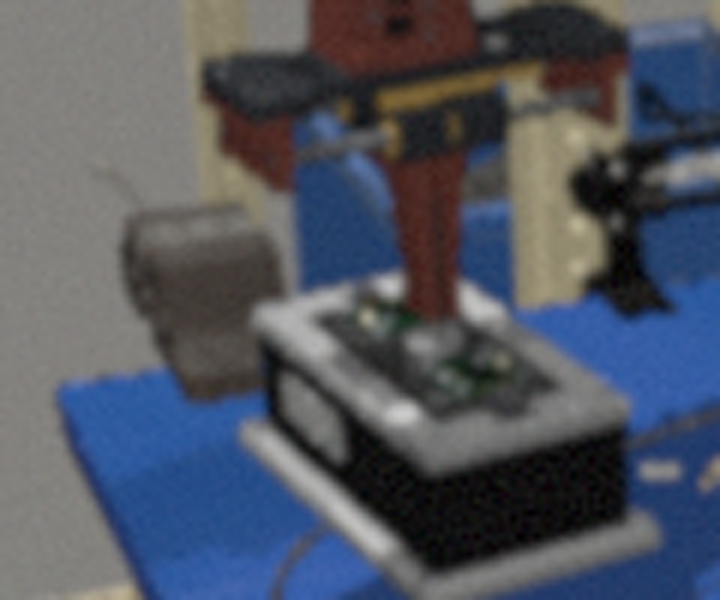

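Call:
servo_tool([
  [-1,0.34,0.04,0,0,0,0],
  [-1,0.08,0,0,0,0,0],
  [-1,0.06,0,0,0,0,0],
  [-1,0,0,0,0,0,0],
])

```text
clock: 4.75
tcp_pos: [0.5214, 0.2858, 0.0888]
ee_rot: [2.154, 1.57, 0.745]
ft_force: [0.2, 0.1, -0.5]
gripper_width: 0.0006
```

Call:
servo_tool([
  [-1,0.06,0,0,0,0,0],
  [-1,0.06,0,0,0,0,0],
  [-1,0,0,0,0,0,0],
])

```text
clock: 5.0
tcp_pos: [0.5216, 0.2859, 0.0864]
ee_rot: [2.351, 1.57, 0.942]
ft_force: [-1.4, 0.3, 6.6]
gripper_width: 0.0005
```

Call:
servo_tool([
  [-1,0.06,0,0,0,0,0],
  [-1,0.06,0,0,0,0,0],
  [-1,0,0,0,0,0,0],
])

```text
clock: 5.25
tcp_pos: [0.5216, 0.2858, 0.0835]
ee_rot: [2.345, 1.57, 0.936]
ft_force: [-1.8, -1.1, 6.7]
gripper_width: 0.0006
```

Call:
servo_tool([
  [-1,0.05,0,0,0,0,0],
  [-1,0.04,0,0,0,0,0],
  [-1,0,0,0,0,0,0],
])

```text
clock: 5.5
tcp_pos: [0.5216, 0.2859, 0.0819]
ee_rot: [2.64, 1.57, 1.231]
ft_force: [-3.9, -1.3, 10.6]
gripper_width: 0.0004
```

Call:
servo_tool([
  [-1,0.04,0,0,0,0,0],
  [-1,0,0,0,0,0,0],
])

```text
clock: 5.67
tcp_pos: [0.5217, 0.2859, 0.0818]
ee_rot: [2.839, 1.57, 1.43]
ft_force: [-6.0, -3.1, 18.9]
gripper_width: 0.0002
```

At the stop. Let go quickly, straight up.

Call:
servo_tool([
  [-1,-0.8,0,0,0,0,0],
  [-1,-1,0,0,0,0,0],
  [-1,-1,0,0,0,0,0],
  [-1,-0.5,0,0,0,0,0],
  [1,0,0,0,0,0,0],
  [1,0,0,0,0,0,0],
  [1,0,0,0,0,0,0],
  [1,0,0,0,0,0,0],
])

```text
clock: 6.33
tcp_pos: [0.5204, 0.2852, 0.1602]
ee_rot: [-1.099, 1.568, -2.507]
ft_force: [-0.9, 0.4, -0.7]
gripper_width: 0.0238
```

```bash
python3 - <<'E'
from mv import *
plan([.52,.285,.089],.162)
save('top','top3.png');save('side','side3.png')
t=cv2.imread('pics/side3.png'); cv2.imwrite('pics/c4.png',cv2.resize(t[100:220,200:320],None,fx=5,fy=5,interpolation=cv2.INTER_CUBIC))
t=cv2.imread('pics/top3.png'); cv2.imwrite('pics/c5.png',cv2.resize(t[150:260,130:280],None,fx=5,fy=5,interpolation=cv2.INTER_CUBIC))
for c in ('top','side'):
  for n in('pallet_center','pallet_pad'):
    m=env.spot_point(c,n)
    if m: print(c,n,m[0]['point'],round(m[0]['score'],2),ray(c,m[0]['point'],.094 if n[-1]=='r' else .106).round(4))
E
```

```text
t 6.3333 tcp [0.5204 0.2852 0.1602] F [-0.85  0.41 -0.7 ] w 0.0238 q [-0.84  0.43  0.31  1.84 -0.16  0.9  -0.3 ]
 toolshift units now [ 2.85  -0.011  0.003]  in goal frame [ 2.85  -0.018  0.006]
 turn share [0.0004 0.0012 0.0023] R [[-0.002, 0.987, 0.162], [-0.002, 0.162, -0.987], [-1.0, -0.002, 0.001]]
top pallet_center [202.5, 210.9] 0.93 [0.5272 0.2824 0.094 ]
top pallet_pad [196.7, 214.2] 0.6 [0.5191 0.2914 0.106 ]
side pallet_center [269.9, 170.1] 0.98 [0.518  0.2915 0.094 ]
side pallet_pad [271.2, 166.8] 0.63 [0.5201 0.2842 0.106 ]
```

View pics/c4.png

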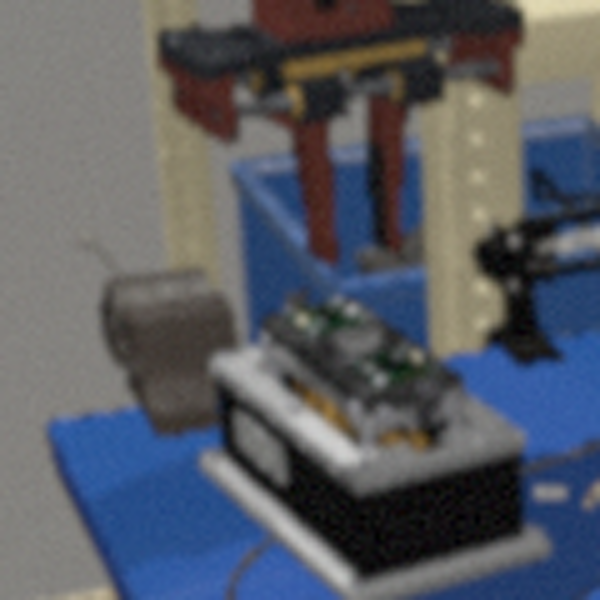

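View pics/c5.png

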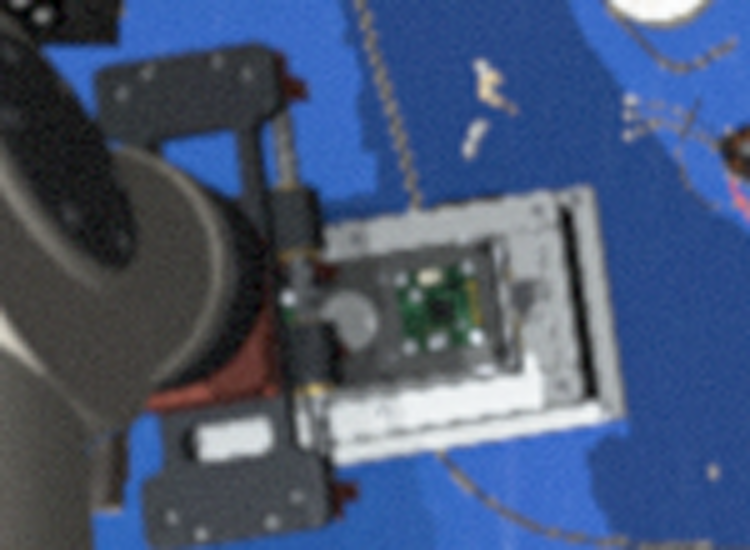

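Call:
servo_tool([
  [1,0,0,0,0,0,0],
  [1,0,0,0,0,0,0],
  [1,0,0,0,0,0,0],
  [1,0,0,0,0,0,0],
  [1,0,0,0,0,0,0],
  [1,0,0,0,0,0,0],
  [1,0,0,0,0,0,0],
])

```text
clock: 7.22
tcp_pos: [0.5214, 0.2857, 0.1619]
ee_rot: [2.477, 1.571, 1.069]
ft_force: [0.1, 0.1, 0.6]
gripper_width: 0.0876
```

Call:
servo_tool([
  [1,0.6,0,0,0,0,0],
  [1,0.6,0,0,0,0,0],
  [1,0.6,0,0,0,0,0],
  [1,0.5,0,0,0,0,0],
  [1,0.4,0,0,0,0,0],
  [1,0.15,0,0,0,0,0],
  [1,0,0,0,0,0,0],
])

```text
clock: 7.8
tcp_pos: [0.5209, 0.2854, 0.0897]
ee_rot: [-1.1, 1.569, -2.509]
ft_force: [-0.4, 0.2, -0.6]
gripper_width: 0.088
```

Call:
servo_tool([
  [-1,0,0,0,0,0,0],
  [-1,0,0,0,0,0,0],
  [-1,0,0,0,0,0,0],
  [-1,0,0,0,0,0,0],
  [-1,0,0,0,0,0,0],
  [-1,0,0,0,0,0,0],
  [-1,0,0,0,0,0,0],
], grip_force=30)

```text
clock: 8.38
tcp_pos: [0.5205, 0.2857, 0.0908]
ee_rot: [-1.638, 1.569, -3.047]
ft_force: [-3.4, -1.3, 3.5]
gripper_width: 0.0577
```

```bash
python3 - <<'E'
from mv import *
plan([.52,.285,.089],.162)
save('top','top4.png');save('side','side4.png')
t=cv2.imread('pics/side4.png'); a=cv2.resize(t[100:220,200:320],None,fx=4,fy=4,interpolation=cv2.INTER_CUBIC)
t=cv2.imread('pics/top4.png'); b=cv2.resize(t[150:270,150:230],None,fx=4,fy=4,interpolation=cv2.INTER_CUBIC)
cv2.imwrite('pics/c6.png',np.hstack([a,b]))
E
```

```text
t 8.3833 tcp [0.5205 0.2857 0.0908] F [-3.37 -1.33  3.54] w 0.0577 q [-0.82  0.52  0.28  1.88 -0.2   0.76 -0.27]
 toolshift units now [ 0.07  -0.024  0.025]  in goal frame [ 0.07  -0.024  0.025]
 turn share [ 0.0004 -0.0001  0.0015] R [[-0.002, 0.987, 0.162], [-0.0, 0.162, -0.987], [-1.0, -0.002, -0.0]]
```

View pics/c6.png

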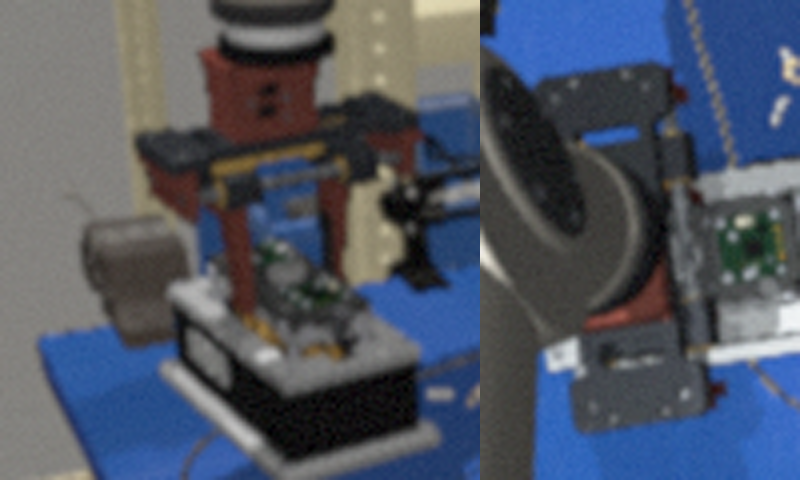

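Call:
servo_tool([
  [-1,0,0,0,0,0,0],
  [-1,0,0,0,0,0,0],
  [-1,-0.3,0,0,0,0,0],
  [-1,-0.5,0,0,0,0,0],
  [-1,-0.8,0,0,0,0,0],
  [-1,-0.8,0,0,0,0,0],
  [-1,-0.6,0,0,0,0,0],
  [-1,0,0,0,0,0,0],
])

```text
clock: 9.15
tcp_pos: [0.5244, 0.2866, 0.1695]
ee_rot: [1.93, 1.563, 0.52]
ft_force: [1.4, 0.8, -1.9]
gripper_width: 0.0553
```

```bash
python3 - <<'E'
from mv import *
plan([.517,-.194,.16],-.187)
save('top','top5.png');save('side','side5.png')
t=cv2.imread('pics/side5.png'); a=cv2.resize(t[100:220,200:320],None,fx=4,fy=4,interpolation=cv2.INTER_CUBIC)
cv2.imwrite('pics/c7.png',a)
E
```

```text
t 9.15 tcp [0.5244 0.2866 0.1695] F [ 1.38  0.79 -1.88] w 0.0553 q [-0.85  0.42  0.31  1.83 -0.16  0.91 -0.3 ]
 toolshift units now [ 0.302 -3.383 18.927]  in goal frame [ 0.379  3.284 18.942]
 turn share [ 0.3327 -0.0038 -0.0064] R [[0.007, 0.987, 0.161], [0.004, 0.161, -0.987], [-1.0, 0.007, -0.003]]
```

View pics/c7.png

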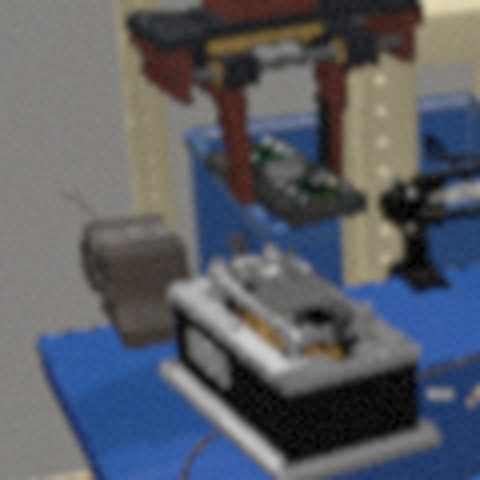

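Call:
servo_tool([
  [-1,0,-0.07,0.4,0,0,0],
  [-1,0,-0.13,0.7,0,0,0],
  [-1,0,-0.178,0.99,0,0,0],
  [-1,0,-0.178,0.99,0,0,0],
  [-1,0,-0.178,0.99,0,0,0],
  [-1,0,-0.178,0.99,0,0,0],
  [-1,0,-0.178,0.99,0,0,0],
  [-1,0,-0.178,0.99,0,0,0],
])

```text
clock: 9.92
tcp_pos: [0.5173, 0.1033, 0.1647]
ee_rot: [-1.099, 1.569, -2.51]
ft_force: [0.9, -0.3, -2.5]
gripper_width: 0.0556
```

Call:
servo_tool([
  [-1,0,-0.178,0.99,0,0,0],
  [-1,0,-0.178,0.99,0,0,0],
  [-1,0,-0.178,0.99,0,0,0],
  [-1,0,-0.178,0.99,0,0,0],
  [-1,0,-0.178,0.99,0,0,0],
  [-1,0,-0.178,0.99,0,0,0],
  [-1,0,-0.178,0.99,0,0,0],
  [-1,0,-0.178,0.99,0,0,0],
])

```text
clock: 10.58
tcp_pos: [0.5133, -0.0973, 0.1648]
ee_rot: [-1.486, 1.569, -2.896]
ft_force: [0.5, 0.1, -0.9]
gripper_width: 0.0561
```

Call:
servo_tool([
  [-1,0,-0.178,0.99,0,0,0],
  [-1,0,-0.178,0.99,0,0,0],
  [-1,0,-0.1,0.7,0.06,0,0],
  [-1,0,0,0.3,0.09,0,0],
  [-1,0,0,0,0.09,0,0],
  [-1,0,0,0,0.09,0,0],
  [-1,0,0,0,0,0,0],
])

```text
clock: 11.17
tcp_pos: [0.5145, -0.1707, 0.165]
ee_rot: [-1.256, 1.569, -3.018]
ft_force: [0.1, 0.5, -1.5]
gripper_width: 0.0557
```

```bash
python3 - <<'E'
from mv import *
plan([.517,-.194,.16],-.187)
save('top','top6.png');save('side','side6.png')
t=cv2.imread('pics/side6.png'); a=cv2.resize(t[180:350,270:430],None,fx=3.5,fy=3.5,interpolation=cv2.INTER_CUBIC)
cv2.imwrite('pics/c8.png',a)
t=cv2.imread('pics/top6.png'); a=cv2.resize(t[160:270,300:480],None,fx=4,fy=4,interpolation=cv2.INTER_CUBIC)
cv2.imwrite('pics/c9.png',a)
E
```

```text
t 11.1667 tcp [ 0.5145 -0.1707  0.165 ] F [ 0.09  0.53 -1.51] w 0.0557 q [-0.22  0.37  0.53  1.97 -0.24  0.87  0.25]
 toolshift units now [0.198 0.277 0.898]  in goal frame [0.198 0.274 0.899]
 turn share [-0.0036  0.0004  0.0014] R [[-0.002, 0.982, -0.19], [-0.0, -0.19, -0.982], [-1.0, -0.001, 0.0]]
```

View pics/c8.png

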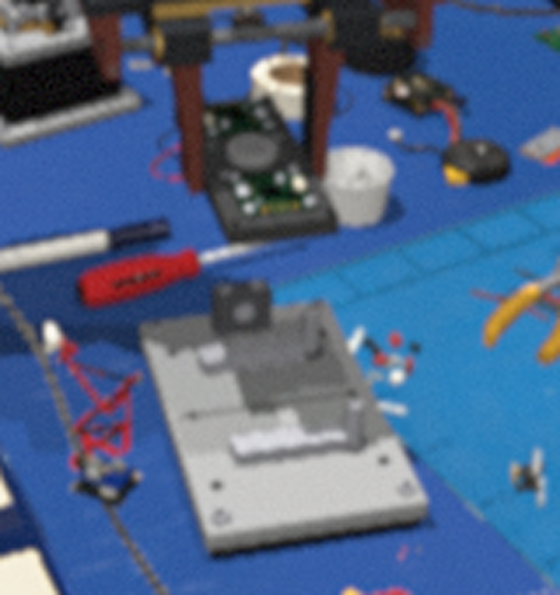

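View pics/c9.png

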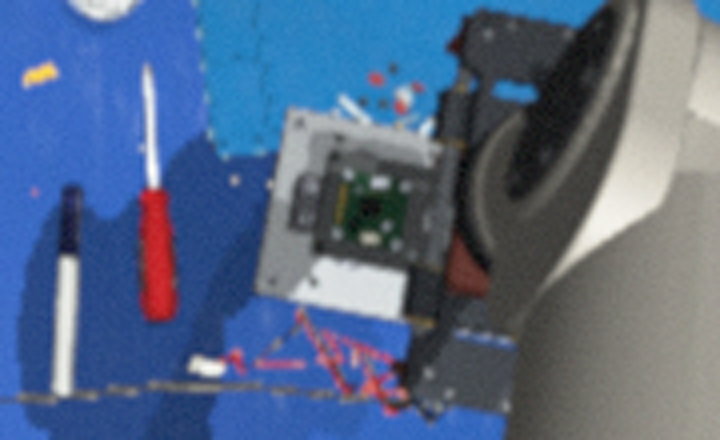

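Call:
servo_tool([
  [-1,0,0.1,0.4,0,0,0],
  [-1,0,0.1,0.48,-0.003,0,0],
  [-1,0.5,0,0,0,0,0],
  [-1,0.8,0,0,0,0,0],
  [-1,0.8,0,0,0,0,0],
  [-1,0.8,0,0,0,0,0],
  [-1,0.7,0,0,0,0,0],
  [-1,0,0,0,0,0,0],
])

```text
clock: 11.93
tcp_pos: [0.5142, -0.1922, 0.0727]
ee_rot: [-1.573, 1.565, 2.96]
ft_force: [-0.5, 1.2, -1.8]
gripper_width: 0.056
```

```bash
python3 - <<'E'
from mv import *
plan([.5153,-.1932,.045],-.187)
save('top','top7.png');save('side','side7.png')
t=cv2.imread('pics/side7.png'); a=cv2.resize(t[220:350,280:430],None,fx=5,fy=4.5,interpolation=cv2.INTER_CUBIC)
cv2.imwrite('pics/c10.png',a)
t=cv2.imread('pics/top7.png'); a=cv2.resize(t[160:270,340:480],None,fx=5,fy=5,interpolation=cv2.INTER_CUBIC)
cv2.imwrite('pics/c11.png',a)
for c in ('side','top'):
  for n in('pallet_center','pallet_pad'):
    m=env.spot_point(c,n)
    if m: print(c,n,m[0]['point'],round(m[0]['score'],2),ray(c,m[0]['point'],.078 if n[-1]=='r' else .09).round(4))
E
```

```text
t 11.9333 tcp [ 0.5142 -0.1922  0.0727] F [-0.47  1.2  -1.77] w 0.056 q [-0.11  0.52  0.46  2.01 -0.35  0.7   0.39]
 toolshift units now [1.108 0.055 0.03 ]  in goal frame [1.108 0.049 0.03 ]
 turn share [0.0073 0.     0.0052] R [[-0.005, 0.984, -0.178], [0.001, -0.178, -0.984], [-1.0, -0.005, -0.0]]
side pallet_center [342.7, 272.4] 0.82 [ 0.5094 -0.1894  0.078 ]
side pallet_pad [346.3, 267.7] 0.63 [ 0.5144 -0.1939  0.09  ]
top pallet_center [411.3, 214.4] 0.83 [ 0.5223 -0.1908  0.078 ]
top pallet_pad [414.9, 217.6] 0.9 [ 0.5144 -0.1959  0.09  ]
```

View pics/c10.png

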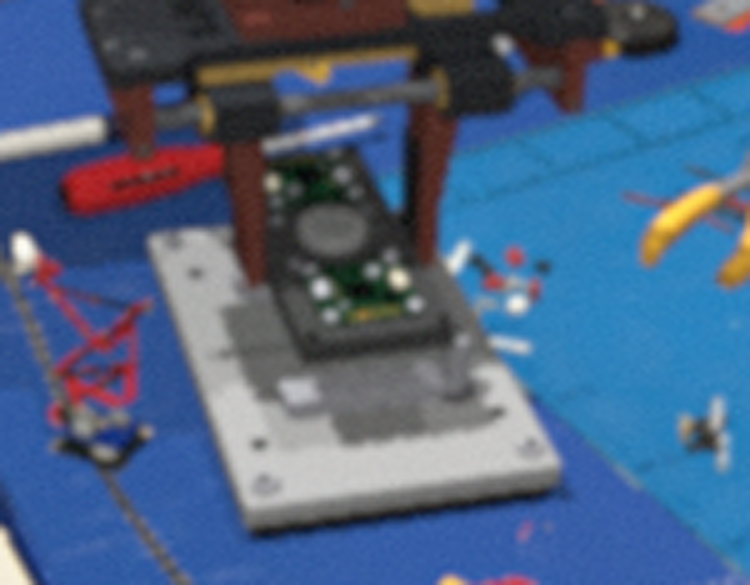

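View pics/c11.png

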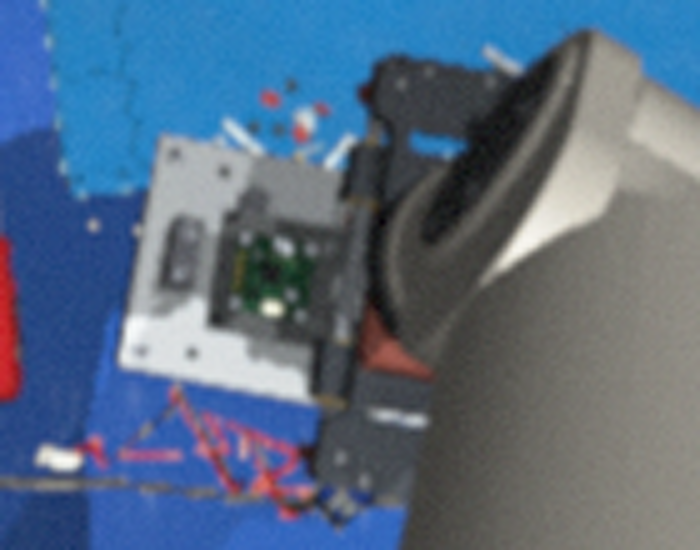

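Call:
servo_tool([
  [-1,0.5,0,0,0,0,0],
  [-1,0.4,0,0,0,0,0],
  [-1,0.3,0,0,0,0,0],
  [-1,0,0,0,0,0,0],
], grip_force=20)

```text
clock: 12.57
tcp_pos: [0.5151, -0.1916, 0.0436]
ee_rot: [-1.639, 1.567, 2.893]
ft_force: [-0.2, -0.5, -2.5]
gripper_width: 0.0556
```

Call:
servo_tool([
  [-1,0.06,0,0,0,0,0],
  [-1,0.06,0,0,0,0,0],
  [-1,0,0,0,0,0,0],
])

```text
clock: 12.82
tcp_pos: [0.5166, -0.1923, 0.0425]
ee_rot: [-0.652, 1.571, -2.403]
ft_force: [0.2, 1.7, -1.8]
gripper_width: 0.0556
```

Call:
servo_tool([
  [-1,0.1,0,0,0,0,0],
  [-1,0.08,0,0,0,0,0],
  [-1,0.06,0,0,0,0,0],
  [-1,0,0,0,0,0,0],
])

```text
clock: 13.15
tcp_pos: [0.5169, -0.1924, 0.0383]
ee_rot: [2.53, 1.569, 0.778]
ft_force: [-5.2, 1.3, 17.9]
gripper_width: 0.056
```

Call:
servo_tool([
  [-1,0.06,0,0,0,0,0],
  [-1,0.04,0,0,0,0,0],
  [-1,0,0,0,0,0,0],
])

```text
clock: 13.4
tcp_pos: [0.5169, -0.1927, 0.0366]
ee_rot: [2.496, 1.569, 0.745]
ft_force: [-7.6, 2.8, 27.0]
gripper_width: 0.0558
```

Call:
servo_tool([
  [-1,-0.1,0,0,0,0,0],
  [-1,0,0,0,0,0,0],
])

```text
clock: 13.57
tcp_pos: [0.5171, -0.1924, 0.0374]
ee_rot: [1.629, 1.569, -0.122]
ft_force: [0.0, -0.1, -2.4]
gripper_width: 0.0562
```

```bash
python3 - <<'E'
from mv import *
plan([.5153,-.1932,.035],-.187)
save('top','top8.png');save('side','side8.png')
t=cv2.imread('pics/side8.png'); a=cv2.resize(t[250:350,300:410],None,fx=7,fy=6,interpolation=cv2.INTER_CUBIC)
cv2.imwrite('pics/c12.png',a)
t=cv2.imread('pics/top8.png'); a=cv2.resize(t[160:270,340:480],None,fx=5,fy=5,interpolation=cv2.INTER_CUBIC)
cv2.imwrite('pics/c13.png',a)
E
```

```text
t 13.5667 tcp [ 0.5171 -0.1924  0.0374] F [ 0.03 -0.13 -2.38] w 0.0562 q [-0.08  0.58  0.42  2.02 -0.39  0.62  0.42]
 toolshift units now [ 0.095 -0.064  0.043]  in goal frame [ 0.095 -0.064  0.043]
 turn share [ 0.0063 -0.0001 -0.0015] R [[0.002, 0.984, -0.179], [-0.0, -0.179, -0.984], [-1.0, 0.002, -0.0]]
```

View pics/c12.png

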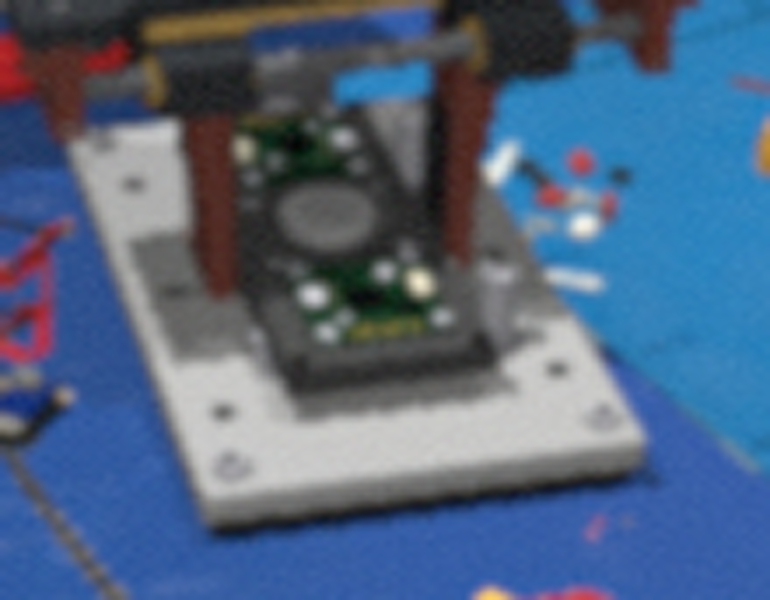

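View pics/c13.png

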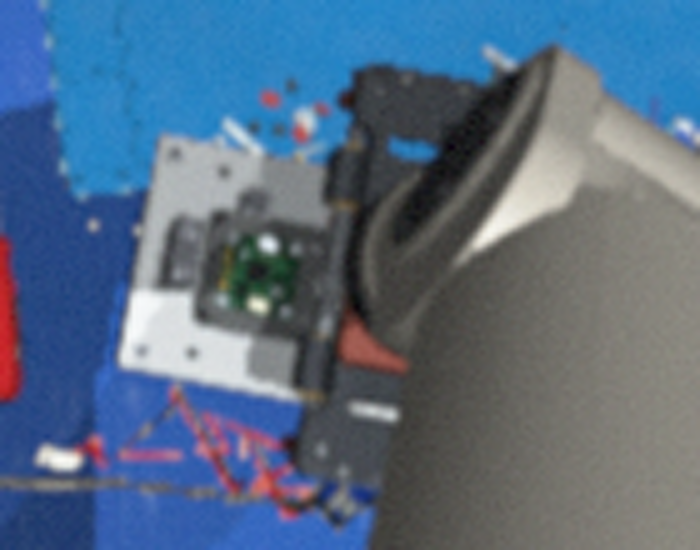

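Call:
servo_tool([
  [-1,0.04,0,-0.06,0,0,0],
  [-1,0,0,-0.05,0,0,0],
  [-1,0,0,-0.03,0,0,0],
  [-1,0,0,0,0,0,0],
])

```text
clock: 14.0
tcp_pos: [0.5168, -0.192, 0.0367]
ee_rot: [0.394, 1.567, -1.359]
ft_force: [-4.4, -5.8, 12.1]
gripper_width: 0.0558
```

Call:
servo_tool([
  [-1,0,0,-0.03,0,0,0],
  [-1,0,0,-0.03,0,0,0],
  [-1,0,0,0,0,0,0],
])

```text
clock: 14.25
tcp_pos: [0.5175, -0.1907, 0.0367]
ee_rot: [0.592, 1.567, -1.161]
ft_force: [-3.3, -5.7, 11.7]
gripper_width: 0.0555
```

Call:
servo_tool([
  [-1,-0.025,0,-0.03,0,0,0],
  [-1,0,0,-0.03,0,0,0],
  [-1,0,0,0,0,0,0],
])

```text
clock: 14.5
tcp_pos: [0.5176, -0.1893, 0.0368]
ee_rot: [0.484, 1.566, -1.27]
ft_force: [-1.9, -8.6, 5.0]
gripper_width: 0.0556
```

Call:
servo_tool([
  [-1,0,0,-0.03,0,0,0],
  [-1,0,0,-0.03,0,0,0],
  [-1,0,0,0,0,0,0],
])

```text
clock: 14.75
tcp_pos: [0.5177, -0.1892, 0.0368]
ee_rot: [0.42, 1.565, -1.334]
ft_force: [-2.2, -10.8, 3.1]
gripper_width: 0.056
```

Call:
servo_tool([
  [-1,0,0.04,0.04,0,0,0],
  [-1,0,0.04,0,0,0,0],
  [-1,0,0.03,0,0,0,0],
  [-1,0,0,0,0,0,0],
])

```text
clock: 15.08
tcp_pos: [0.5177, -0.1892, 0.0366]
ee_rot: [-0.782, 1.566, -2.536]
ft_force: [-9.8, -6.7, 13.3]
gripper_width: 0.0555
```

Call:
servo_tool([
  [-1,0,0.04,0,0,0,0],
  [-1,0,0.04,0,0,0,0],
  [-1,0,0,0,0,0,0],
])

```text
clock: 15.33
tcp_pos: [0.5177, -0.1892, 0.0365]
ee_rot: [-1.236, 1.563, -2.99]
ft_force: [-15.1, -6.3, 19.2]
gripper_width: 0.0557
```

Call:
servo_tool([
  [-1,0,-0.1,0,0,0,0],
  [-1,-0.02,0,0,0,0,0],
  [-1,0,0,0,0,0,0],
])

```text
clock: 15.58
tcp_pos: [0.5176, -0.1892, 0.0366]
ee_rot: [-0.489, 1.566, -2.242]
ft_force: [-5.6, -8.7, 5.4]
gripper_width: 0.0557
```

```bash
python3 - <<'E'
from mv import *
plan([.5202,-.189,.035],-.187)
save('top','top9.png');save('side','side9.png')
t=cv2.imread('pics/side9.png'); a=cv2.resize(t[250:340,310:400],None,fx=8,fy=6.5,interpolation=cv2.INTER_CUBIC)
cv2.imwrite('pics/c14.png',a)
t=cv2.imread('pics/top9.png'); a=cv2.resize(t[180:260,350:450],None,fx=7,fy=7,interpolation=cv2.INTER_CUBIC)
cv2.imwrite('pics/c15.png',a)
E
```

```text
t 15.5833 tcp [ 0.5176 -0.1892  0.0366] F [-5.63 -8.72  5.39] w 0.0557 q [-0.09  0.58  0.42  2.02 -0.39  0.62  0.41]
 toolshift units now [ 0.064  0.1   -0.026]  in goal frame [ 0.065  0.1   -0.027]
 turn share [0.004  0.0037 0.0019] R [[-0.003, 0.983, -0.182], [-0.003, -0.182, -0.983], [-1.0, -0.002, 0.004]]
```

View pics/c14.png

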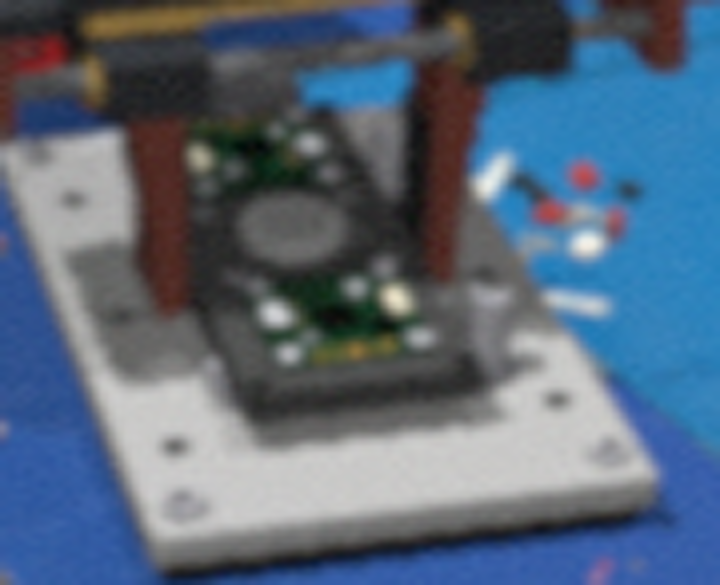

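View pics/c15.png

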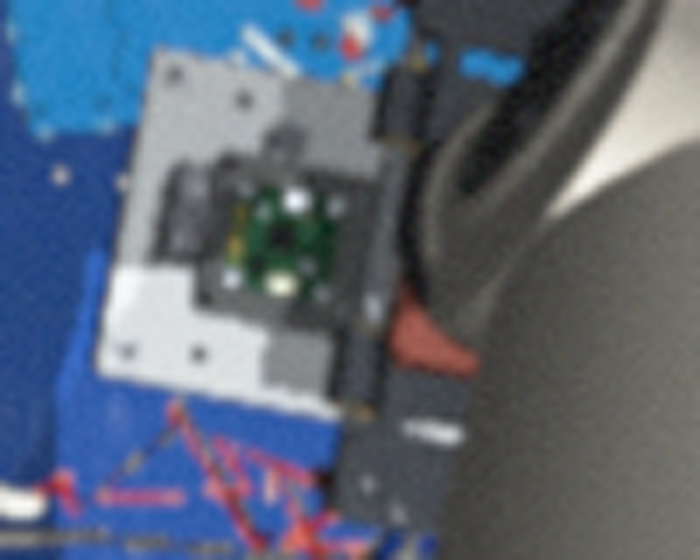

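Call:
servo_tool([
  [-1,-0.04,0,0.06,0,0,0],
  [-1,0,0.04,0,0,0,0],
  [-1,0,0.04,0,0,0,0],
  [-1,0,0,0,0,0,0],
])

```text
clock: 16.02
tcp_pos: [0.5191, -0.1895, 0.0368]
ee_rot: [-0.995, 1.566, -2.747]
ft_force: [-4.7, -6.8, -0.2]
gripper_width: 0.0558
```

Call:
servo_tool([
  [-1,0,0.04,0,0,0,0],
  [-1,0,0,0,0,0,0],
])

```text
clock: 16.18
tcp_pos: [0.52, -0.1897, 0.0368]
ee_rot: [-1.001, 1.566, -2.753]
ft_force: [-5.0, -5.8, -0.7]
gripper_width: 0.0557
```

Call:
servo_tool([
  [-1,0,0.04,0,0,0,0],
  [-1,0,0.02,0,0,0,0],
  [-1,0,0,0,0,0,0],
])

```text
clock: 16.43
tcp_pos: [0.5207, -0.1898, 0.0366]
ee_rot: [-1.188, 1.565, -2.94]
ft_force: [-6.4, -6.2, 1.2]
gripper_width: 0.0561
```

Call:
servo_tool([
  [-1,0,0.03,0,0,0,0],
  [-1,0,0.03,0,0,0,0],
  [-1,0,0,0,0,0,0],
])

```text
clock: 16.68
tcp_pos: [0.5208, -0.1898, 0.0365]
ee_rot: [-1.375, 1.563, -3.128]
ft_force: [-10.8, -3.9, 4.9]
gripper_width: 0.0557
```

Call:
servo_tool([
  [-1,-0.02,-0.02,-0.04,0,0,0],
  [-1,0,0,-0.04,0,0,0],
  [-1,0,0,0,0,0,0],
])

```text
clock: 16.93
tcp_pos: [0.5207, -0.1897, 0.0369]
ee_rot: [-0.976, 1.563, -2.729]
ft_force: [-8.8, -9.9, -1.9]
gripper_width: 0.0555
```

Call:
servo_tool([
  [-1,0,0,-0.04,0,0,0],
  [-1,0,0,0,0,0,0],
])

```text
clock: 17.1
tcp_pos: [0.5207, -0.1897, 0.0369]
ee_rot: [-0.848, 1.562, -2.602]
ft_force: [-9.8, -12.1, -2.4]
gripper_width: 0.0561
```

Call:
servo_tool([
  [-1,0.06,-0.05,0.05,0,0,0],
  [-1,0,0,0,0,0,0],
  [0.2,0,0,0,0,0,0],
  [0.5,0,0,0,0,0,0],
  [0.85,0,0,0,0,0,0],
  [0.85,0,0,0,0,0,0],
  [0.85,0,0,0,0,0,0],
  [0.85,0,0,0,0,0,0],
])

```text
clock: 17.77
tcp_pos: [0.5247, -0.1856, 0.0367]
ee_rot: [2.714, 1.57, 0.964]
ft_force: [0.2, 0.1, 0.7]
gripper_width: 0.0807
```

Call:
servo_tool([
  [0.85,-0.4,0,0,0,0,0],
  [0.85,-0.8,0,0,0,0,0],
  [0.85,-1,0,0,0,0,0],
  [0.85,-1,0,0,0,0,0],
  [0.85,-1,0,0,0,0,0],
  [-1,-1,-0.3,0.6,0,0,0],
  [-1,0,-0.8,1,0,0,0],
  [-1,0,-0.8,1,0,0,0],
])

```text
clock: 18.43
tcp_pos: [0.4671, -0.242, 0.1691]
ee_rot: [1.543, 1.566, -0.205]
ft_force: [-0.2, -0.4, -0.6]
gripper_width: 0.0648
```

Call:
servo_tool([
  [-1,0,-0.8,1,0,0,0],
  [-1,0,-0.8,1,0,0,0],
  [-1,0,0,1,0,0,0],
  [-1,0,0,1,0,0,0],
  [-1,0,0,1,0,0,0],
  [-1,0,0,0,0,0,0],
])

```text
clock: 18.93
tcp_pos: [0.4024, -0.3625, 0.1682]
ee_rot: [0.51, 1.567, -1.247]
ft_force: [-0.0, -0.8, 1.0]
gripper_width: 0.0242
```

```bash
python3 - <<'E'
from mv import *
plan([.5202,-.189,.035],-.187)
save('top','top10.png');save('side','side10.png')
t=cv2.imread('pics/side10.png'); a=cv2.resize(t[250:340,300:400],None,fx=7,fy=6.5,interpolation=cv2.INTER_CUBIC)
cv2.imwrite('pics/c16.png',a)
t=cv2.imread('pics/top10.png'); a=cv2.resize(t[175:255,350:450],None,fx=7,fy=7,interpolation=cv2.INTER_CUBIC)
cv2.imwrite('pics/c17.png',a)
E
```

```text
t 18.9333 tcp [ 0.4024 -0.3625  0.1682] F [-0.03 -0.83  0.99] w 0.0242 q [ 0.14  0.37  0.6   1.97 -0.27  0.87  0.69]
 toolshift units now [ 5.308  3.337 -7.708]  in goal frame [ 5.327  3.339 -7.694]
 turn share [ 0.0009  0.0032 -0.0018] R [[0.001, 0.983, -0.185], [-0.004, -0.185, -0.983], [-1.0, 0.002, 0.003]]
```

View pics/c16.png

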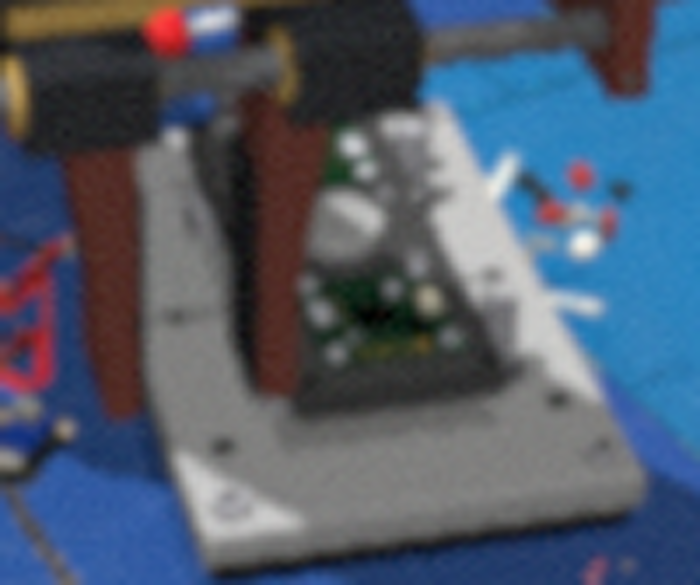

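View pics/c17.png

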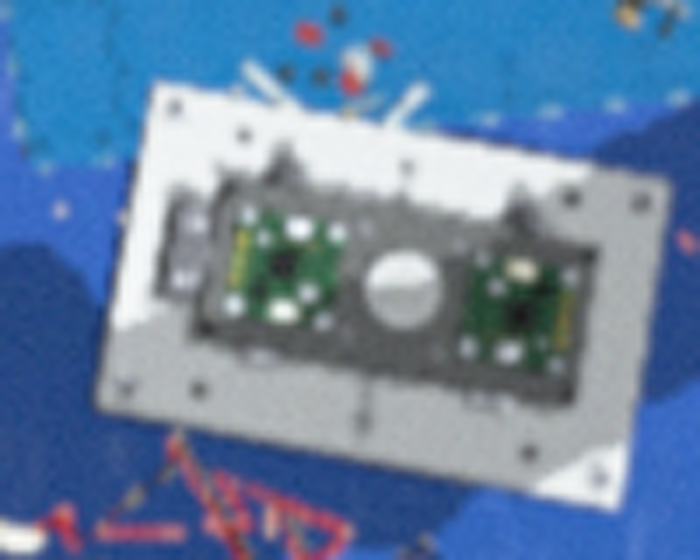

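View pics/top10.png

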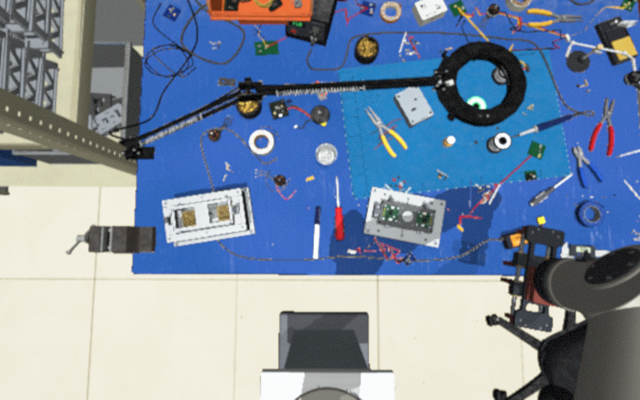

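```bash
python3 - <<'E'
from fit import *
def T(d,s,o,c,Rc): return [(c,Rc[k],up(p,s,o)) for k,p in d.items()]
o=(350,175)
n,r=fit(T(dict(pp=(155,85),pm=(670,180),mm=(620,508),mp=(98,405)),7,o,'top',rect(.058,.092,.02)),[.52,-.19,-.18]); print(n.round(4),r.round(1).tolist())
p,r=fit(T(dict(pp=(225,180),pm=(597,248),mm=(575,403),mp=(193,335)),7,o,'top',rect(.028,.065,.042)),[.52,-.19,-.18]); print(p.round(4),r.round(1).tolist())
c,s=np.cos(n[2]),np.sin(n[2]); M=np.array([[c,s],[-s,c]])
print('pallet rel',(M@(p[:2]-n[:2])*1e3).round(2),p[2]-n[2])
pad=ray('top',up((403,290),7,o),.048); print('pad rel',(M@(pad[:2]-n[:2])*1e3).round(2))
E
```

```text
[ 0.5205 -0.1882 -0.184 ] [[-0.2, -0.5], [0.4, -0.1], [0.1, 0.1], [-0.3, 0.5]]
[ 0.5201 -0.1874 -0.1773] [[-0.4, -0.6], [0.3, -0.5], [-0.1, 0.6], [0.3, 0.4]]
pallet rel [-0.52  0.69] 0.006704789015162443
pad rel [-0.32  0.13]
```

Call:
servo_tool([
  [-1,-1,0,0,0,0,0],
  [-1,-1,0,0,0,0,0],
  [-1,-1,0,0,0,0,0],
  [-1,-1,0,0,0,0,0],
  [-1,-1,0,0,0,0,0],
  [-1,-1,0,0,0,0,0],
  [-1,-1,0,0,0,0,0],
  [-1,-1,0,0,0,0,0],
])

```text
clock: 19.7
tcp_pos: [0.4044, -0.3557, 0.3681]
ee_rot: [3.135, 1.57, 1.386]
ft_force: [0.9, -0.1, 0.6]
gripper_width: 0.0003
```

```bash
python3 - <<'E'
from mv import *
save('top','top11.png');save('side','side11.png')
t=cv2.imread('pics/side11.png'); a=cv2.resize(t[250:340,300:400],None,fx=7,fy=6.5,interpolation=cv2.INTER_CUBIC)
cv2.imwrite('pics/c18.png',a)
for X in ([-.028,.065],[-.028,-.065],[.028,-.065]):
  # predicted pallet corners
  c,s=np.cos(-.186),np.sin(-.186)
  for z in (.03,.042):
    p=proj('side',[.5202+c*X[0]-s*X[1],-.1886+s*X[0]+c*X[1],z]); print(X,z,((p-[300,250]+.5)*[7,6.5]).round(0))
E
```

```text
[-0.028, 0.065] 0.03 [183. 159.]
[-0.028, 0.065] 0.042 [183. 127.]
[-0.028, -0.065] 0.03 [293. 431.]
[-0.028, -0.065] 0.042 [294. 397.]
[0.028, -0.065] 0.03 [504. 402.]
[0.028, -0.065] 0.042 [506. 368.]
```

View pics/c18.png

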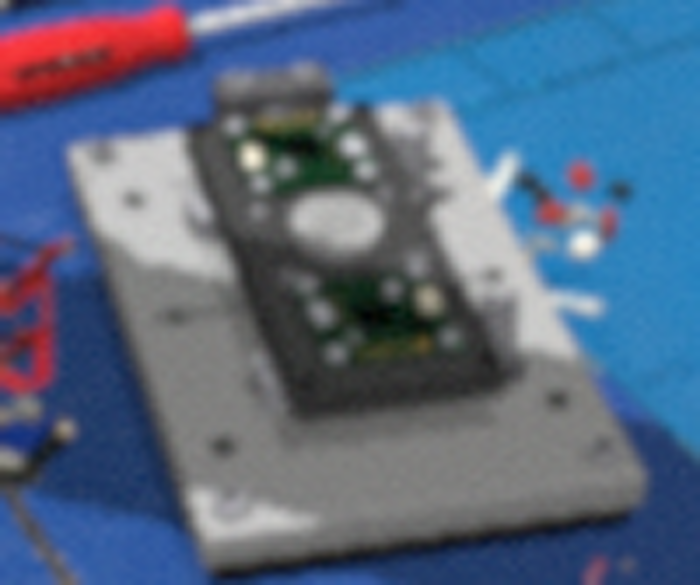

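View pics/side11.png

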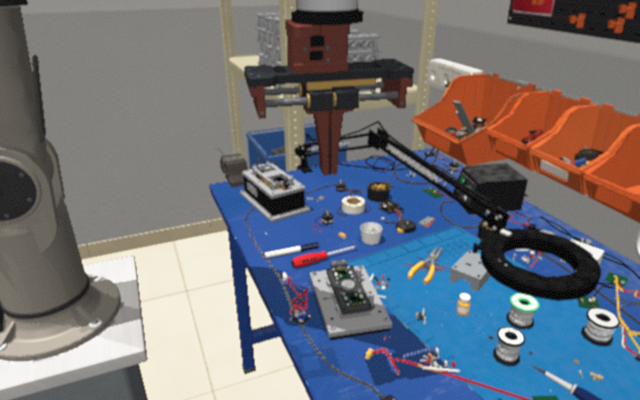

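```bash
python3 - <<'E'
from mv import *
t=cv2.imread('pics/side11.png'); a=cv2.resize(t[290:342,320:402],None,fx=9.5,fy=9.5,interpolation=cv2.INTER_CUBIC)
a=cv2.convertScaleAbs(a,alpha=1.5,beta=10)
c,s=np.cos(-.186),np.sin(-.186)
def P(x,y,z): return ((proj('side',[.5204+c*x-s*y,-.1885+s*x+c*y,z])-[320,290]+.5)*9.5)
b=a.copy()
def L(p,q,col): cv2.line(b,tuple(int(v) for v in p),tuple(int(v) for v in q),col,1)
for z in (.02,0): L(P(-.058,-.092,z),P(.058,-.092,z),(0,0,255))
L(P(.058,-.092,.02),P(.058,.092,.02),(0,0,255));L(P(-.058,-.092,.02),P(-.058,.092,.02),(0,0,255))
for z in (.03,.042): L(P(-.028,-.065,z),P(.028,-.065,z),(0,255,255))
L(P(-.028,-.065,.042),P(-.028,.065,.042),(0,255,255));L(P(.028,-.065,.042),P(.028,.065,.042),(0,255,255))
cv2.imwrite('pics/c19.png',a);cv2.imwrite('pics/c20.png',b)
E
```

```text
(no output)
```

View pics/c19.png

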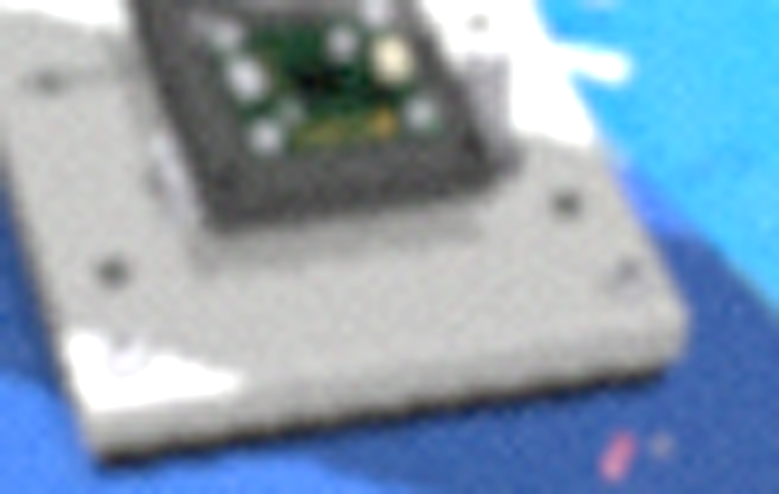

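View pics/c20.png

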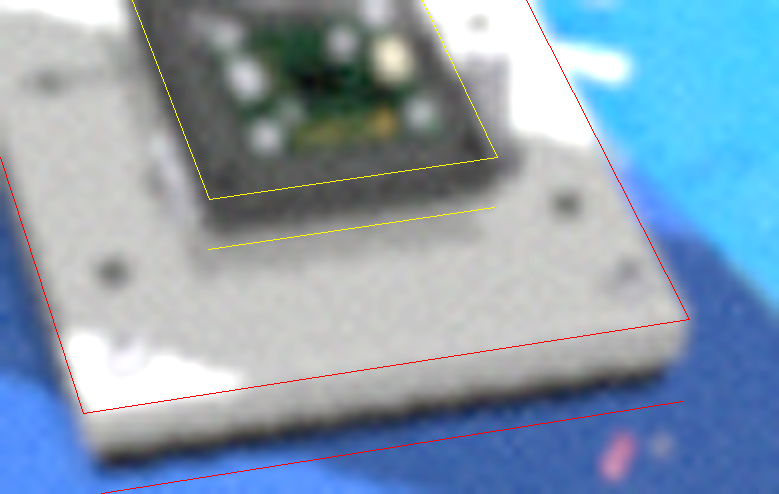

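```bash
python3 - <<'E'
from mv import *
plan([.5203,-.1882,.1],-.186)
E
```

```text
t 19.8 tcp [ 0.4059 -0.3573  0.3708] F [ 0.62 -0.58 -0.48] w 0.0003 q [ 0.03  0.15  0.66  1.72 -0.1   1.29  0.54]
 toolshift units now [10.843  3.235 -7.481]  in goal frame [10.831  3.246 -7.494]
 turn share [ 0.0075  0.0011 -0.0062] R [[0.006, 0.984, -0.177], [-0.002, -0.177, -0.984], [-1.0, 0.006, 0.001]]
```

Call:
servo_tool([
  [-1,0.6,0.4,-0.93,0.007,0,0],
  [-1,0.8,0.4,-0.93,0,0,0],
  [-1,0.8,0.4,-0.93,0,0,0],
  [-1,0.8,0.4,-0.93,0,0,0],
  [-1,0.8,0.4,-0.93,0,0,0],
  [-1,0.8,0.4,-0.93,0,0,0],
  [-1,0.8,0.4,-0.93,0,0,0],
  [-1,0.8,0.4,-0.93,0,0,0],
])

```text
clock: 20.47
tcp_pos: [0.5172, -0.1868, 0.2103]
ee_rot: [-2.199, 1.569, 2.327]
ft_force: [0.5, 0.1, -0.1]
gripper_width: 0.0004
```

Call:
servo_tool([
  [-1,0.9,0,0,0,0,0],
  [-1,0.9,0,0,0,0,0],
  [-1,0.9,0,0,0,0,0],
  [-1,0.9,0,0,0,0,0],
  [-1,0.6,0,0,0,0,0],
  [-1,0,0,0,0,0,0],
  [-1,0,0,0,0,0,0],
])

```text
clock: 21.05
tcp_pos: [0.5163, -0.1883, 0.1061]
ee_rot: [-1.664, 1.568, 2.862]
ft_force: [0.2, 0.3, 0.3]
gripper_width: 0.0007
```

```bash
python3 - <<'E'
from mv import *
plan([.5203,-.1882,.06],-.186)
E
```

```text
t 21.05 tcp [ 0.5163 -0.1883  0.1061] F [0.22 0.33 0.31] w 0.0007 q [-0.12  0.46  0.46  1.99 -0.29  0.76  0.32]
 toolshift units now [ 1.842  0.16  -0.035]  in goal frame [ 1.842  0.155 -0.035]
 turn share [-0.0004 -0.0002  0.0026] R [[-0.003, 0.983, -0.185], [0.001, -0.185, -0.983], [-1.0, -0.003, -0.0]]
```

Call:
servo_tool([
  [-1,0.6,0.15,-0.03,0,0,0],
  [-1,0.6,0,0,0,0,0],
  [-1,0.4,0,0,0,0,0],
  [-1,0.1,0,0,0,0,0],
  [-1,0,0,0,0,0,0],
  [-1,0,0,0,0,0,0],
])

```text
clock: 21.55
tcp_pos: [0.5214, -0.1897, 0.065]
ee_rot: [1.615, 1.57, -0.143]
ft_force: [0.9, 0.2, -0.8]
gripper_width: -0.0001
```

Call:
servo_tool([
  [-1,0.05,0,0,0,0,0],
  [-1,0.05,0,0,0,0,0],
  [-1,0,0,0,0,0,0],
])

```text
clock: 21.8
tcp_pos: [0.5212, -0.1896, 0.0621]
ee_rot: [1.686, 1.57, -0.072]
ft_force: [0.1, -0.4, -0.9]
gripper_width: 0.0003
```

Call:
servo_tool([
  [-1,0.05,0,0,0,0,0],
  [-1,0.05,0,0,0,0,0],
  [-1,0,0,0,0,0,0],
])

```text
clock: 22.05
tcp_pos: [0.5209, -0.1895, 0.0591]
ee_rot: [-1.748, 1.571, 2.777]
ft_force: [0.1, 0.8, -0.8]
gripper_width: 0.0007
```

Call:
servo_tool([
  [-1,0.04,0,0,0,0,0],
  [-1,0.03,0,0,0,0,0],
  [-1,0,0,0,0,0,0],
])

```text
clock: 22.3
tcp_pos: [0.5209, -0.1895, 0.0573]
ee_rot: [-1.621, 1.57, 2.903]
ft_force: [-0.2, 0.9, -0.3]
gripper_width: 0.0003
```

Call:
servo_tool([
  [-1,0.03,0,0,0,0,0],
  [-1,0.03,0,0,0,0,0],
  [-1,0,0,0,0,0,0],
])

```text
clock: 22.55
tcp_pos: [0.5211, -0.1896, 0.0564]
ee_rot: [3.05, 1.57, 1.292]
ft_force: [-1.9, 1.0, 5.3]
gripper_width: 0.0005
```

Call:
servo_tool([
  [-1,-0.3,0,0,0,0,0],
  [-1,-0.8,0,0,0,0,0],
  [-1,-1,0,0,0,0,0],
  [-1,-1,0,0,0,0,0],
  [-1,-1,0,0.5,0,0,0],
  [-1,-0.5,0,1,0,0,0],
  [-1,0,0,1,0,0,0],
  [-1,0,0,1,0,0,0],
])

```text
clock: 23.22
tcp_pos: [0.5053, -0.2765, 0.1728]
ee_rot: [1.546, 1.568, -0.212]
ft_force: [-0.5, 0.2, -1.4]
gripper_width: 0.0003
```

Call:
servo_tool([
  [-1,-0.5,-0.5,1,0,0,0],
  [-1,-0.5,-0.5,1,0,0,0],
  [-1,-0.5,-0.5,1,0,0,0],
  [-1,-0.5,-0.5,1,0,0,0],
  [-1,-0.5,-0.5,1,0,0,0],
  [-1,0,0,0,0,0,0],
  [-1,0,0,0,0,0,0],
])

```text
clock: 23.8
tcp_pos: [0.4189, -0.3884, 0.2347]
ee_rot: [1.1, 1.569, -0.662]
ft_force: [1.3, 0.0, 0.3]
gripper_width: 0.0002
```

```bash
python3 - <<'E'
from mv import *
save('top','top12.png');save('side','side12.png')
a=cv2.imread('pics/top12.png'); cv2.imwrite('pics/c21.png',cv2.resize(a[175:255,350:450],None,fx=7,fy=7,interpolation=cv2.INTER_CUBIC))
b=cv2.imread('pics/top10.png'); print(np.abs(a[190:240,365:440].astype(int)-b[190:240,365:440]).mean())
s=cv2.imread('pics/side12.png'); cv2.imwrite('pics/c22.png',cv2.resize(s[150:280,220:420],None,fx=4,fy=4,interpolation=cv2.INTER_CUBIC))
E
```

```text
5.157066666666666
```

View pics/c21.png

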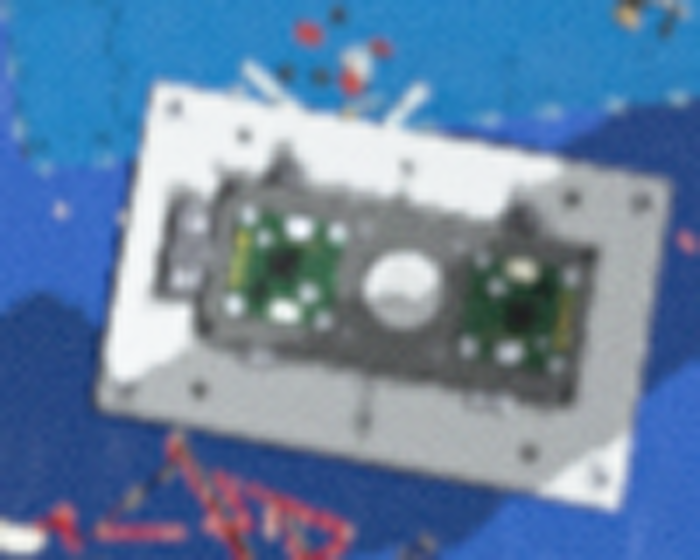

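View pics/c22.png

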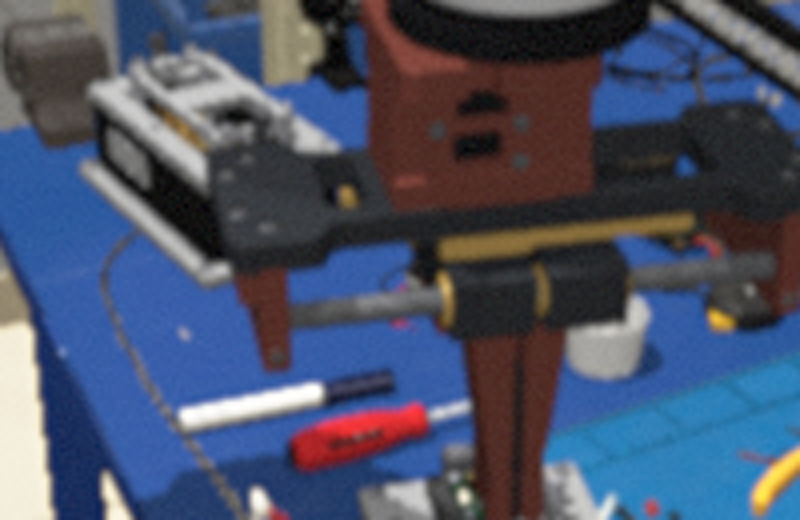

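```bash
python3 -c "
from station import env
print(env.hand_in())"
```

```text
the job is handed in; nothing more can be done
None
```

The pallet is in the nest and the job was handed in at about 24 s of robot time; no verdict came back.

I pressed the pad down to the lower stop with about 19 N. The latch let go and the lift sprang up, and I gripped the pallet across its 56 mm. I then carried it to the nest and slid it along the rails until I felt the end stop (about 12 N) and then the dowels (about 10 N). After that I released it and moved the arm clear.

**Last checks:**
- **Position:** the top camera puts the pallet about 0.5 mm from home in x and 0.7 mm in y, turned about 0.007 rad from the nest.
- **Height:** a light press of about 5 N on the pad met it at 48.4 mm, against a nominal 48 mm, so it is down on the rails. A last top picture showed the pallet unmoved.
- **Lift, boards and loose items:** the lift is up. The fingers never went near the boards. The marker, screwdriver and cup look unmoved; I compared them by eye only.

**Checks that disagreed:**
- **Side camera:** it disagreed with the predicted outlines of both nest and pallet by 2 to 3 pixels, so I relied on the press test for height.
- **First push in x:** this push towards the dowels stalled on rail friction about 3 mm short. I took weight off the rails and repeated it until the dowels were felt.
- **Lowering:** the rails were met about 4 mm earlier than expected, most likely because the pallet sat lower in the grip than I assumed.

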